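# Nudge the cross-cut template onto its locating pins

## Robot

A 7-joint arm with a two-finger parallel gripper is mounted at the origin on the work surface. World frame = base frame: x ahead of the robot, y to its left, z up, the work surface at z = 0. Lengths are in m, angles in rad, forces in N, time in s.
With the tool pointing down it reaches from about 0.4 to 0.85 m from the base axis. Payload 10.4 kg.
Tool frame: the origin (TCP) lies midway between the tips of the shut fingers; the grasp point (between the pads) lies 19 mm behind it; x points along the fingers, y is the direction in which the jaws open and shut, and the axes are right-handed (so a half turn about x gives the same grasp; the last joint's range is limited). The gripper opens to 87 mm and grips with 3 to 60 N. Pads are 19 mm wide; open, the fingers measure 117 mm over their backs; the gripper's body (75 mm by 190 mm) begins 51 mm behind the grasp point.
Start: joints at [-1.248, 0.332, -0.065, 1.46, 0.022, 1.35, -0.088], TCP at [0.212, 0.588, 0.199] pointing down, gripper open.
Joint ranges: [-2.6, 2.6], [-0.5, 2.12], [-1.47, 1.34], [0.16, 2.42], [-1.27, 4.41], [0.06, 2.06], [-2.6, 2.6]. Speed limits (rad/s): [2.22, 2.22, 2.79, 2.79, 3.14, 3.14, 3.14].

## Interface

Orientations are given as a unit quaternion [x, y, z, w].
In Python, from bench import r gives the robot as it stands.
- The arm moves only by the shell command python3 -m jog 'ROWS' [OPENING] [FORCE]. ROWS is JSON, a list of rows, each an object with "slide": the shift along the tool's x, y, z in cm, a list of three; "roll": the turn about the tool's x in degrees. A call has 1 to 5 rows; each row is the pose to reach, as a shift and turn from the pose measured when the call began, along the tool's axes at that moment; what a row does not reach only later rows make up. A row lasts 1/12 s, in which the tool goes at most 41.7 mm and 7.16 degrees, less where a joint would pass 70% of its speed; a pose out of reach is approached as far as the arm can. A call with a gripper value outside its range is refused whole. OPENING is the closure, from 0 (fully open) to 1 (shut), set as the call begins (- or left out, the last holds). The fingers move at their own pace and stop on an object; FORCE is the grip in N (left out, the last holds). Time passes only in rows, so rows that repeat a pose let the fingers close. It gives the time, the measured TCP pose, the force and the opening at its end, in the units of the state.
- r.read_state(): the state, without advancing time (a new reading comes with each control period).
- r.camera(name): name is "side" or "top" or "wrist"; returns the picture (400x640x3 uint8, red, green, blue); there is no depth.
- r.camera_info(name): a dict with "intrinsics" (3x3 intrinsics, pixels), "R" (3x3) and "t" (3): a world point X has camera coordinates R X + t; the wrist camera has in their place "hand_eye" (4x4, takes a point from camera to tool coordinates, whose origin is the TCP and whose axes are the tool frame's). Camera axes: x right, y down, z forward; pixel columns grow to the right and rows downward; lengths in m; the calibration is good to about 2 mm. A picture is of the moment at which its call begins: read the wrist's pose just before it. camera_info takes no time and is no camera call.
- r.close_job(): hands the job in, once; it reports no verdict.
The state is a dict: "time": time; "joint_positions": joint angles; "joint_vel": joint speeds; "joint_torque": joint torques, N m; "ee_pos": TCP position; "eef_rot": TCP orientation; "ft_force": force on the tool from outside, world axes, zero at the start; "torque": the same for the moment, N m; "width": finger opening in m.
Only numpy, scipy, OpenCV 4.12 (cv2) and the standard library are available. Lean on these libraries where they do the work, as an engineer would, in place of code of your own. Each camera call takes 0.05 s, during which the arm holds its last target.

## Task

The slotted aluminium cutting template has been laid on the test-panel jig out of register, riding on top of the jig's two locating pins. Nudge it sideways with the fingertips until both its holes drop over the pins and it lies flat on the jig. Slide it only, do not pick it up or tip it, and leave everything else on the jig and the bench where it is.

Things in the scene. Friction and masses are not known exactly. Their poses are not given: they have to be found in the camera images.
- jig: test-panel jig, fixed: a grey board 280 (x) by 350 (y) by 18 mm thick, a blue test panel let in flush. Origin at the centre of its underside, x to its far edge, y to its left, z up. Two pins stand on it at x = +40, y = +75 and -75 mm, hidden by the template; fine black lines scribed on the board cross at the pins: one along y at x = +40, two along x to the far edge at y = +75 and -75.
- pin_left (a point): centre of the left (+y) steel locating pin, at the level of the jig's top face. Each pin is 10 mm across and stands 9 mm high: 4 mm straight, then a cone up to a flat tip 4 mm across
- pin_right (a point): centre of the right (-y) locating pin, at the level of the jig's top face; same shape
- template: loose aluminium plate 140 (x) by 220 (y) by 6 mm, 0.35 to 0.65 kg, with three groups of six thin slots. Origin at the centre of its underside, axes as the jig's; seated it has the jig's x, y and yaw, 18 mm higher. At the start it lies 13 to 24 mm too far left (jig +y), up to 14 mm off in x and 0.1 rad askew, its near edge on the jig, its far part on the pin tips (slope about 0.08 rad).
- hole_left (a point): centre, on the underside, of the template's left round through hole, 13 mm across, at x = +40, y = +75 mm of the template. The template slides at a few newtons and drops once both holes are within about 3 mm of their pins
- hole_right (a point): centre, on the underside, of the template's right through hole, 13 mm across, at x = +40, y = -75 mm of the template
- cutter: paint cutter lying on the jig's right-hand strip: a flat black handle with a steel blade holder, 150 long, 20 wide, 15 high (mm); origin at the centre of its underside. Bystander.
- loupe: stand magnifier on the jig's near right corner: a clear foot under a black ring, 47 across, 46 high (mm); origin at the centre of its underside. Bystander.
- brush: soft flat brush with a wooden handle lying on the bench just left of the jig, 200 long, 42 wide, 20 high (mm); origin at the centre of its underside. Bystander.
- tape: roll of white adhesive tape lying flat on the bench to the right of the jig, 96 across, 25 high (mm); origin at the centre of its underside. Bystander.
- jar: closed white sample jar standing on the bench to the right of the jig, 64 across, 85 high (mm); origin at the centre of its underside. Bystander.
- beaker: open white plastic beaker standing on the bench near the jig's left near corner, 76 across, 85 high (mm); origin at the centre of its underside. Bystander.

How it is judged:
At the end, for the whole second after the job is handed in: Both holes are over their pins (centres within 3 mm seen from above), the template is down at both pins (within 2.5 mm of the jig's face), flat (within 0.02 rad) and at rest (horizontal distance between hole_left and pin_left below 0.003 m and horizontal distance between hole_right and pin_right below 0.003 m and z of each of hole_left, hole_right in the frame of jig below 0.0205 m and angle between template's own z axis and vertical below 0.02 rad and linear speed of template below 0.01 m/s); the robot touches nothing.
It fails at once if the template is lifted (its middle more than 16 mm above the seated height) (z of template in the frame of jig above 0.034 m).
It fails at once if the template is tipped up (more than 0.25 rad) (angle between template's own z axis and vertical above 0.25 rad).
It fails at once if a bystander is moved more than 30 mm (distance of any of cutter, loupe, brush, tape, jar, beaker from where it was at the start of the episode above 0.03 m).
It also fails if it takes over 58 s, if anything falls off the work surface, if the arm or the gripper's body presses on something with over 40 N, if the wrist force passes 120 N, or if a joint passes its speed limit or range.

## Working session

There is one attempt and no reset: what is moved stays moved. The work goes in short steps, Python scripts to look and compute and a shell command to move; the robot and the scene stay as the last step left them, time stands still between calls to the robot, and variables do not carry over. Pictures are saved under pics/ and viewed, and the job is handed in when it is done.

```bash
ls; mkdir -p pics
python3 - <<'E'
from bench import r
import cv2,numpy as np
np.set_printoptions(precision=4,suppress=True)
s=r.read_state();print(s)
for n in("top","side","wrist"):
    cv2.imwrite(f"pics/{n}0.png",cv2.cvtColor(r.camera(n),cv2.COLOR_RGB2BGR)); print(n,r.camera_info(n))
E
```

```text
pics
{'time': 0.0, 'joint_positions': array([-1.2476,  0.3329, -0.0647,  1.461 ,  0.0216,  1.3499, -0.0885]), 'joint_vel': array([-0.0016, -0.0016,  0.0009,  0.001 ,  0.0013,  0.0027, -0.0007]), 'joint_torque': array([ -0.0006, -62.3246,   0.0246, -38.9895,  -0.0613,   0.0397,
         0.0001]), 'ee_pos': array([0.2117, 0.5876, 0.1984]), 'eef_rot': array([ 0.1211,  0.6966, -0.1222,  0.6965]), 'ft_force': array([-1.0396,  0.171 ,  0.0717]), 'torque': array([ 0.0133, -0.0135, -0.0128]), 'width': 0.08664886346261841}
top {'intrinsics': array([[388.6612,   0.    , 318.7441],
       [  0.    , 388.6612, 198.9255],
       [  0.    ,   0.    ,   1.    ]]), 'R': array([[-0.0237, -0.9993,  0.0279],
       [-0.9871,  0.0189, -0.159 ],
       [ 0.1584, -0.0313, -0.9869]]), 't': array([0.0385, 0.5425, 1.04  ])}
side {'intrinsics': array([[502.4696,   0.    , 324.6384],
       [  0.    , 502.4696, 188.5425],
       [  0.    ,   0.    ,   1.    ]]), 'R': array([[ 0.8558, -0.5169,  0.0217],
       [-0.3153, -0.5543, -0.7703],
       [ 0.4102,  0.6524, -0.6373]]), 't': array([-0.4582,  0.2658,  1.0567])}
wrist {'intrinsics': array([[326.913 ,   0.    , 320.7634],
       [  0.    , 326.913 , 193.8934],
       [  0.    ,   0.    ,   1.    ]]), 'hand_eye': array([[-0.0003, -0.2762,  0.9611, -0.186 ],
       [ 1.    , -0.0008,  0.0001,  0.0017],
       [ 0.0007,  0.9611,  0.2762, -0.0753],
       [ 0.    ,  0.    ,  0.    ,  1.    ]])}
```

View pics/top0.png

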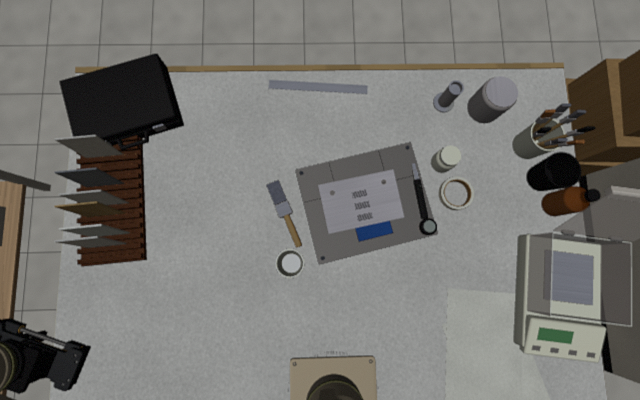

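View pics/side0.png

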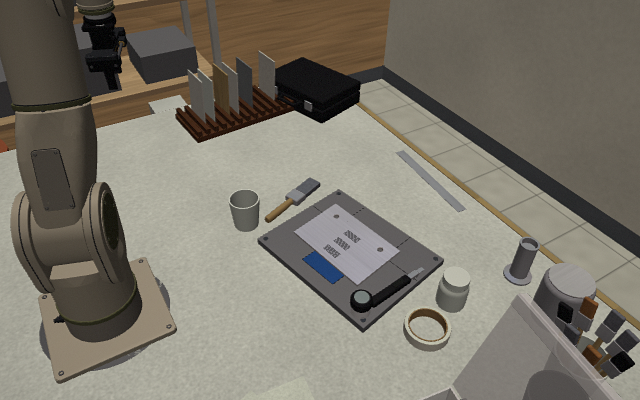

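View pics/wrist0.png

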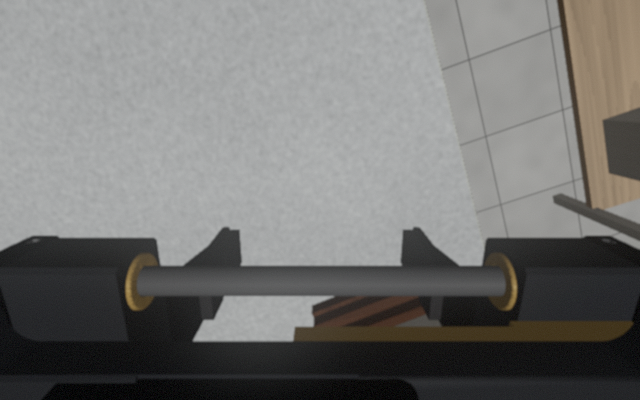

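The top view shows the jig (corners about (297,170), (411,143), (437,235), (319,263)) with the template on it; the arm is clear of it. I'll enlarge both fixed views.

Run:
```python
import cv2
a=cv2.imread("pics/top0.png")[130:275,260:470];cv2.imwrite("pics/topz.png",cv2.resize(a,None,fx=3.8,fy=3.8,interpolation=cv2.INTER_CUBIC))
a=cv2.imread("pics/side0.png")[180:335,250:460];cv2.imwrite("pics/sidez.png",cv2.resize(a,None,fx=3.8,fy=3.8,interpolation=cv2.INTER_CUBIC))
```

```text
(no output)
```

View pics/topz.png

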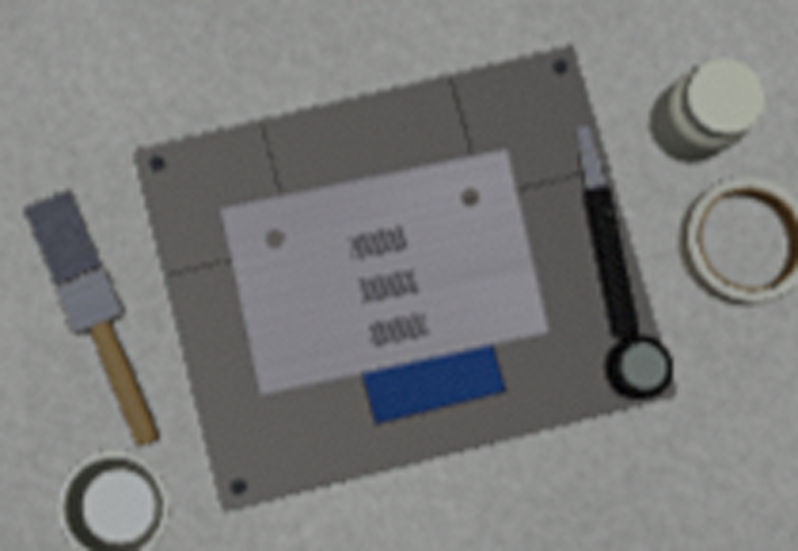

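View pics/sidez.png

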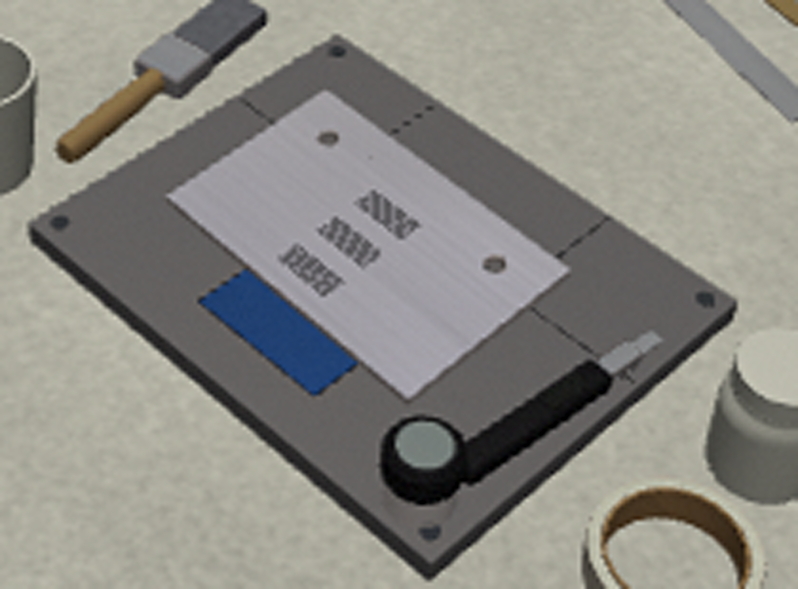

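```bash
cat > h.py <<'E'
import cv2,numpy as np
from scipy.ndimage import map_coordinates
from bench import r
np.set_printoptions(precision=4,suppress=True)
I={n:r.camera_info(n) for n in("top","side")}
OFF={"top":(260,130),"side":(250,180)}
def o(n,p): return (np.array(p,float)+.5)/3.8-.5+OFF[n]
def ray(n,p,R=None,t=None,K=None):
    K=I[n]["intrinsics"];R=I[n]["R"];t=I[n]["t"]
    return -R.T@t, R.T@np.linalg.solve(K,[p[0],p[1],1])
def onz(n,p,z):
    c,d=ray(n,p); return c+d*(z-c[2])/d[2]
def tri(p,q):
    c,d=ray("top",p);e,f=ray("side",q)
    s=np.linalg.lstsq(np.c_[d,-f],e-c,rcond=None)[0]
    a,b=c+s[0]*d,e+s[1]*f
    return (a+b)/2,np.linalg.norm(a-b)
def ridge(g,a,b,w=2.5,m=25):
    a,b=np.array(a),np.array(b);d=(b-a)/np.linalg.norm(b-a);n=np.array([-d[1],d[0]])
    k=np.arange(-w,w+.01,.1);out=[]
    for f in np.linspace(.1,.9,m):
        p=a+f*(b-a)+k[:,None]*n
        v=map_coordinates(g,[p[:,1],p[:,0]],order=1)
        wt=np.clip(np.median(v)-v-2,0,None)
        if wt.sum()>5: out.append(a+f*(b-a)+n*(wt@k)/wt.sum())
    return np.array(out)
E
python3 - <<'E'
from h import *
L={"top":{"xl":[(265,124),(280,190)],"xr":[(453,78),(470,152)],"yl":[(168,272),(230,261)],"yr":[(522,187),(580,175)]},
"side":{"xl":[(391,132),(433,107)],"xr":[(557,257),(608,217)],"yl":[(242,98),(272,120)],"yr":[(532,308),(600,357)]}}
for n in L:
    g=cv2.imread(f"pics/{n}0.png",0).astype(float)
    W={}
    for k,(a,b) in L[n].items():
        P=ridge(g,o(n,a),o(n,b)); W[k]=np.array([onz(n,p,.018)[:2] for p in P])
    def fit(P):
        v=cv2.fitLine(P.astype(np.float32),cv2.DIST_HUBER,0,1e-4,1e-4).ravel(); return v[2:],v[:2]
    Y=fit(np.r_[W["yl"],W["yr"]]);pins=[]
    for k in("xl","xr"):
        X=fit(W[k]);s=np.linalg.solve(np.c_[Y[1],-X[1]],X[0]-Y[0]);pins.append(Y[0]+s[0]*Y[1])
        print(n,k,len(W[k]),"dir",np.degrees(np.arctan2(*(X[1]*np.sign(X[1][0]))[::-1])))
    d=pins[0]-pins[1]
    print(n,"pins",pins,"dist",np.linalg.norm(d),"yaw",np.degrees(np.arctan2(-d[0],d[1])))
# holes: dark blobs on the plate
for n,hs in {"top":[(275,239),(470,198)],"side":[(328,138),(494,264)]}.items():
    g=cv2.imread(f"pics/{n}0.png",0).astype(float)
    for h in hs:
        c=o(n,h);x0,y0=np.round(c).astype(int);w=g[y0-4:y0+5,x0-5:x0+6]
        k=np.clip(np.median(w)-8-w,0,None);ys,xs=np.mgrid[y0-4:y0+5,x0-5:x0+6]
        p=np.array([(k*xs).sum(),(k*ys).sum()])/k.sum();print(n,h,"px",p,onz(n,p,.033));globals().setdefault("H",{}).setdefault(n,[]).append(p)
for i in(0,1): print("tri",tri(H["top"][i],H["side"][i]))
C={"top":[(220,210),(509,150),(549,332),(262,395)],"side":[(325,91),(570,269),(408,398),(167,196)]}
for i in range(4): print("corner FL FR NR NL",onz("top",o("top",C["top"][i]),.035 if i<2 else .024),tri(o("top",C["top"][i]),o("side",C["side"][i])))
E
```

```text
top xl 25 dir 13.094433
top xr 25 dir 12.798221
top pins [array([ 0.5612, -0.0262], dtype=float32), array([ 0.5944, -0.1725], dtype=float32)] dist 0.14993012 yaw 12.777616
side xl 19 dir 14.766102
side xr 25 dir 12.468545
side pins [array([ 0.5608, -0.0272], dtype=float32), array([ 0.5932, -0.1709], dtype=float32)] dist 0.1473056 yaw 12.735578
top (275, 239) px [331.8913 192.334 ] [ 0.563  -0.0111  0.033 ]
top (470, 198) px [383.2476 181.5992] [ 0.5912 -0.1583  0.033 ]
side (328, 138) px [336.0102 215.9634] [ 0.5619 -0.01    0.033 ]
side (494, 264) px [379.7432 249.156 ] [ 0.5899 -0.1576  0.033 ]
tri (array([ 0.5622, -0.0107,  0.0337]), np.float64(0.0014271519799065836))
tri (array([ 0.5905, -0.1579,  0.0332]), np.float64(0.0014260958036584474))
corner FL FR NR NL [0.5847 0.0291 0.035 ] (array([0.5843, 0.0292, 0.0347]), np.float64(0.0008933746775459634))
corner FL FR NR NL [ 0.6267 -0.1894  0.035 ] (array([ 0.6251, -0.1881,  0.0385]), np.float64(0.001713576842633356))
corner FL FR NR NL [ 0.4898 -0.2143  0.024 ] (array([ 0.4892, -0.2136,  0.026 ]), np.float64(0.0009607634277648288))
corner FL FR NR NL [0.4476 0.001  0.024 ] (array([0.4473, 0.0012, 0.0262]), np.float64(0.00038457545815903833))
```

Both views agree to within 1–2 mm. The pin spacing comes out at 147–150 mm, the hole spacing at 150 mm, and the hole tops at z ≈ 0.033, as they should be. The template needs about −15 mm in y, about −3 mm in x, and about +1.9° yaw. My plan is to push the far edge with both spread fingertips to square it and set x, then push the left edge the same way.

```bash
cat >> h.py <<'E'
from scipy.spatial.transform import Rotation as Ro
YAW=np.radians(12.77);M=np.array([.5775,-.0991])
ex=np.array([np.cos(YAW),np.sin(YAW)]);ey=np.array([-ex[1],ex[0]]);O=M-.04*ex
def jig(p): d=np.asarray(p)[:2]-O; return np.array([d@ex,d@ey])
def wor(a,b,z): return np.r_[O+a*ex+b*ey,z]
def tool():
    s=r.read_state();R=Ro.from_quat(s["eef_rot"]).as_matrix();p=s["ee_pos"]
    return s,R,p
def plan(a,b,z,ydir):
    s,R,p=tool();t=wor(a,b,z);ty={"x":ex,"y":ey}[ydir]
    T=np.c_[[0,0,-1],np.r_[ty,0],np.cross([0,0,-1],np.r_[ty,0])]
    print("jig pos",jig(p),"z",p[2],"F",s["ft_force"],"w",s["width"],"t",s["time"],"q7",s["joint_positions"][6],"tilt",R[:,0])
    for f in(1,-1):
        T2=T*[1,f,f];print("slide cm",100*R.T@(t-p),"roll",np.degrees(Ro.from_matrix(R.T@T2).as_rotvec()),"tool z ->jig",T2[:2,2]@ex,T2[:2,2]@ey)
E
python3 - <<'E'
from h import *
plan(.10,.010,.16,"y")
for n,p,z in(("beaker",(290,263),.085),("jar",(447,156),.085)):print(n,onz("top",p,z),jig(onz("top",p,z)))
E
```

```text
jig pos [-0.1649  0.7507] z 0.19865814825153533 F [-0.3095  1.009  -0.1957] w 0.08685295323423003 t 0.15 q7 -0.08850114468766299 tilt [-0.0003 -0.001  -1.    ]
slide cm [  3.9188 -48.1463  62.207 ] roll [-32.5784  -0.0145   0.0589] tool z ->jig 1.0 2.914429306500371e-18
slide cm [  3.9188 -48.1463  62.207 ] roll [147.4216   0.0779   0.0192] tool z ->jig -1.0 -2.914429306500371e-18
beaker [0.3691 0.107  0.085 ] [-0.1177  0.247 ]
jar [ 0.6493 -0.3276  0.085 ] [ 0.0595 -0.2387]
```

```bash
python3 -m jog '[{"slide":[0,-2.5,3.2],"roll":-6},{"slide":[0,-5,6.4],"roll":-12},{"slide":[0,-7.5,9.6],"roll":-18},{"slide":[0,-10,12.9],"roll":-24},{"slide":[0,-12.5,16.1],"roll":-30}]' 0; python3 -c "
from h import *
plan(.10,.010,.16,'y')"
```

```text
time: 0.57
ee_pos: [0.3216, 0.4136, 0.1986]
eef_rot: [-0.065, 0.704, 0.064, 0.704]
ft_force: [2.1, 0.6, -0.1]
width: 0.0871
jig pos [-0.0962  0.5565] z 0.1986004474916252 F [ 2.08    0.6092 -0.0727] w 0.08710492570471311 t 0.5667 q7 0.7545529980335038 tilt [-0.0004 -0.0011 -1.    ]
slide cm [  3.9034 -53.8223  21.7932] roll [-2.2897 -0.036   0.0596] tool z ->jig 1.0 2.914429306500371e-18
slide cm [  3.9034 -53.8223  21.7932] roll [177.7103   0.0924   0.0558] tool z ->jig -1.0 -2.914429306500371e-18
```

```bash
python3 -m jog '[{"slide":[0,-3.8,1.5],"roll":-1},{"slide":[0,-7.6,3.0],"roll":-2},{"slide":[0,-11.4,4.5],"roll":-2.3},{"slide":[0,-15.2,6.0],"roll":-2.3},{"slide":[0,-19,7.6],"roll":-2.3}]'; python3 -c "
from h import *
plan(.10,.010,.16,'y')"
```

```text
time: 0.98
ee_pos: [0.4314, 0.2386, 0.1988]
eef_rot: [-0.079, 0.703, 0.078, 0.703]
ft_force: [0.1, 0.3, 0.2]
width: 0.0871
jig pos [-0.0279  0.3616] z 0.19880358168217233 F [0.1033 0.3199 0.1868] w 0.08712146489490759 t 0.9833 q7 1.2014955865269257 tilt [-0.0004 -0.0009 -1.    ]
slide cm [  3.9012 -35.1633  12.7772] roll [ 0.0189 -0.0352  0.0467] tool z ->jig 1.0 2.914429306500371e-18
slide cm [  3.9012 -35.1633  12.7772] roll [-179.9811   -0.0734   -0.0554] tool z ->jig -1.0 -2.914429306500371e-18
```

```bash
python3 -m jog '[{"slide":[0.4,-3.8,1.5],"roll":0},{"slide":[0.8,-7.6,3.0],"roll":0},{"slide":[1.2,-11.4,4.5],"roll":0},{"slide":[1.6,-15.2,6.0],"roll":0},{"slide":[2,-18.8,7.6],"roll":0}]'; python3 -c "
from h import *
plan(.10,.010,.16,'y')"
```

```text
time: 1.4
ee_pos: [0.5478, 0.0697, 0.1788]
eef_rot: [-0.079, 0.703, 0.078, 0.703]
ft_force: [1.2, 0.8, 0.2]
width: 0.0871
jig pos [0.0483 0.1712] z 0.17883069158100356 F [1.2361 0.7523 0.221 ] w 0.08713794215226034 t 1.4 q7 1.6390521000471412 tilt [-0.0002 -0.001  -1.    ]
slide cm [  1.8968 -16.1129   5.1687] roll [-0.0077 -0.0216  0.0557] tool z ->jig 1.0 2.914429306500371e-18
slide cm [  1.8968 -16.1129   5.1687] roll [179.9923   0.0876   0.034 ] tool z ->jig -1.0 -2.914429306500371e-18
```

```bash
python3 -m jog '[{"slide":[0.5,-3.8,1.3],"roll":0},{"slide":[1,-7.6,2.6],"roll":0},{"slide":[1.5,-11.4,3.9],"roll":0},{"slide":[1.9,-15.2,5.2],"roll":0},{"slide":[1.9,-16.1,5.2],"roll":0}]'
python3 - <<'E'
from h import *
plan(.10,.010,.03,'y')
for n in("wrist","side"):cv2.imwrite(f"pics/{n}1.png",cv2.cvtColor(r.camera(n),cv2.COLOR_RGB2BGR))
E
```

```text
time: 1.82
ee_pos: [0.6349, -0.083, 0.1583]
eef_rot: [-0.078, 0.704, 0.075, 0.702]
ft_force: [-0.8, -1.3, -1.1]
width: 0.087
jig pos [0.0996 0.003 ] z 0.15826617217274877 F [-0.7631 -1.3138 -1.1479] w 0.08698806978096714 t 1.8167 q7 1.9693435453527877 tilt [-0.0016 -0.0048 -1.    ]
slide cm [12.8233  0.7513  0.0728] roll [-0.3505 -0.152   0.25  ] tool z ->jig 1.0 2.914429306500371e-18
slide cm [12.8233  0.7513  0.0728] roll [179.6489   0.3919   0.2382] tool z ->jig -1.0 -2.914429306500371e-18
```

View pics/wrist1.png

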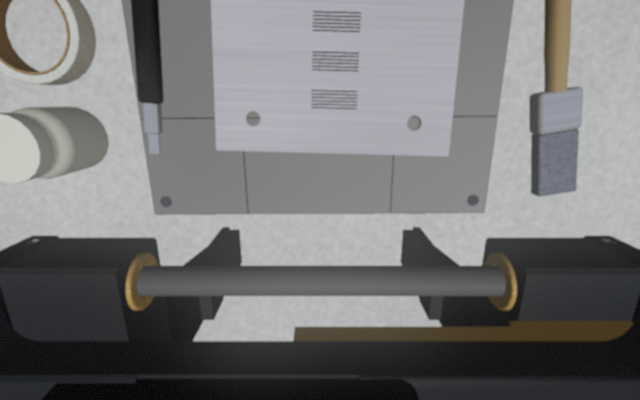

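View pics/side1.png

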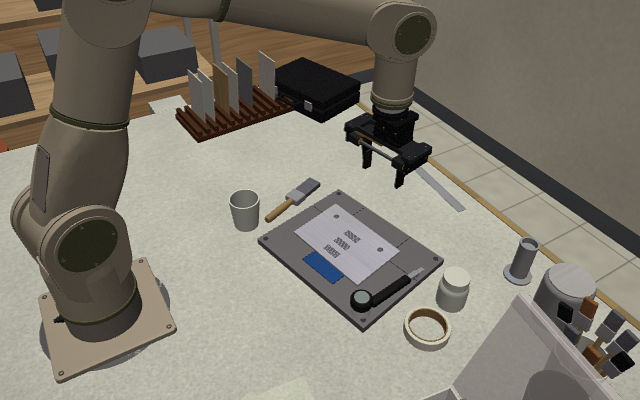

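The wrist view shows the template holes at about (253,118) and (414,123), and the scribed lines at columns ~245 and ~392. I'll check this third view against the others before going down.

```bash
cat >> h.py <<'E'
def won(p,z,st=None):
    s,R,q=st or tool();c=r.camera_info("wrist");H=c["hand_eye"]
    d=R@(H[:3,:3]@np.linalg.solve(c["intrinsics"],[p[0],p[1],1]));o_=q+R@H[:3,3]
    return o_+d*(z-o_[2])/d[2]
E
python3 - <<'E'
from h import *
for p in((245,152),(247,210),(393,155),(390,210),(165,118),(492,116)):print("line",p,jig(won(p,.018)))
for p in((253,118),(414,123)):print("hole",jig(won(p,.033)))
for p in((216,150),(449,156)):print("far corner",jig(won(p,.035)))
E
```

```text
line (245, 152) [ 0.0745 -0.0683]
line (247, 210) [ 0.1359 -0.0704]
line (393, 155) [0.0783 0.0805]
line (390, 210) [0.1366 0.0805]
line (165, 118) [ 0.0407 -0.1442]
line (492, 116) [0.0406 0.1747]
hole [ 0.0405 -0.0551]
hole [0.0459 0.0951]
far corner [ 0.0698 -0.0918]
far corner [0.0768 0.1302]
```

Allowing for ~6 mm of arm motion during the shot, the wrist view agrees: offsets in y ≈ +14.5 mm, and x +5.5 mm (left hole) and +0.5 mm (right hole). Now going down.

```bash
python3 -c "
from h import *
plan(.10,.010,.05,'y')"; python3 -m jog '[{"slide":[2.6,0,0],"roll":0},{"slide":[5.2,0,0],"roll":0},{"slide":[7.8,0,0],"roll":0},{"slide":[10.4,0,0],"roll":0},{"slide":[10.8,0,0],"roll":0}]'; python3 -c "
from h import *
plan(.10,.010,.02,'y')"
```

```text
jig pos [0.0993 0.0067] z 0.15903426452234415 F [-1.1161  0.2735 -0.0108] w 0.0868786110234845 t 1.9167 q7 1.9653283786291462 tilt [-0.0017 -0.0028 -1.    ]
slide cm [10.9024  0.3541  0.0913] roll [-0.2781 -0.1284  0.1384] tool z ->jig 1.0 2.914429306500371e-18
slide cm [10.9024  0.3541  0.0913] roll [179.7217   0.217    0.2014] tool z ->jig -1.0 -2.914429306500371e-18
time: 2.33
ee_pos: [0.6306, -0.0772, 0.0466]
eef_rot: [-0.078, 0.706, 0.077, 0.7]
ft_force: [-0.8, 0.9, -0.8]
width: 0.0872
jig pos [0.0966 0.0096] z 0.046564113350000755 F [-0.84    0.8905 -0.8405] w 0.08719379627670495 t 2.3333 q7 1.9956143253806002 tilt [-0.0083 -0.0016 -1.    ]
slide cm [2.6535 0.0415 0.3583] roll [-0.1569 -0.4846 -0.0136] tool z ->jig 1.0 2.914429306500371e-18
slide cm [2.6535 0.0415 0.3583] roll [179.8415  -0.0214   0.7605] tool z ->jig -1.0 -2.914429306500371e-18
```

```bash
python3 -m jog '[{"slide":[1,0,0.3],"roll":0},{"slide":[1.8,0,0.3],"roll":0},{"slide":[2.1,0,0.3],"roll":0},{"slide":[2.3,0,0.3],"roll":0},{"slide":[2.3,0,0.3],"roll":0}]'; python3 -c "
from h import *
plan(.10,.010,.02,'y')"
```

```text
time: 2.75
ee_pos: [0.6337, -0.0766, 0.024]
eef_rot: [-0.078, 0.706, 0.077, 0.7]
ft_force: [-0.2, -0.1, -0.5]
width: 0.087
jig pos [0.0998 0.0095] z 0.024008745022545824 F [-0.1616 -0.0639 -0.504 ] w 0.08704333984394066 t 2.75 q7 2.00268836112756 tilt [-0.0076 -0.0017 -1.    ]
slide cm [0.4007 0.0486 0.0254] roll [-0.1551 -0.4439 -0.0028] tool z ->jig 1.0 2.914429306500371e-18
slide cm [0.4007 0.0486 0.0254] roll [179.8435  -0.0044   0.6966] tool z ->jig -1.0 -2.914429306500371e-18
```

```bash
python3 -m jog '[{"slide":[0.05,0,0],"roll":0},{"slide":[0.15,0,0],"roll":0},{"slide":[0.25,0,0],"roll":0},{"slide":[0.25,0,0],"roll":0}]'; python3 -c "
from h import *
plan(.10,.010,.02,'y')
for n in('wrist','side'):cv2.imwrite(f'pics/{n}2.png',cv2.cvtColor(r.camera(n),cv2.COLOR_RGB2BGR)[(150 if n=='side' else 0):(350 if n=='side' else 400),(200 if n=='side' else 0):(500 if n=='side' else 640)])"
```

```text
time: 3.08
ee_pos: [0.6337, -0.0766, 0.0216]
eef_rot: [-0.078, 0.705, 0.077, 0.7]
ft_force: [0.3, 0.7, -0.2]
width: 0.087
jig pos [0.0998 0.0095] z 0.021632300913627722 F [ 0.2808  0.698  -0.1583] w 0.0870354128662199 t 3.0833 q7 2.0035221018009834 tilt [-0.0074 -0.0016 -1.    ]
slide cm [0.1631 0.0515 0.0208] roll [-0.1625 -0.4323 -0.0053] tool z ->jig 1.0 2.914429306500371e-18
slide cm [0.1631 0.0515 0.0208] roll [179.8363  -0.0083   0.6784] tool z ->jig -1.0 -2.914429306500371e-18
```

View pics/wrist2.png

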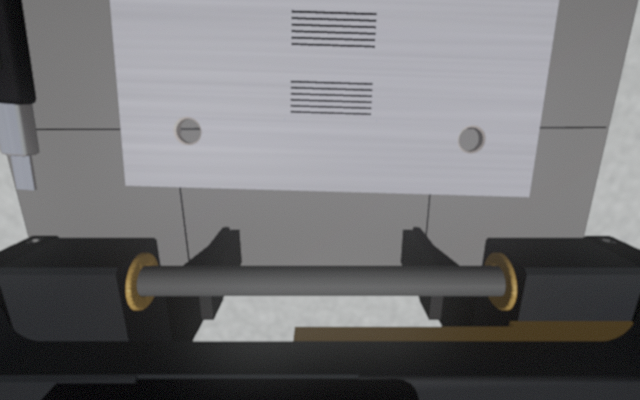

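View pics/side2.png

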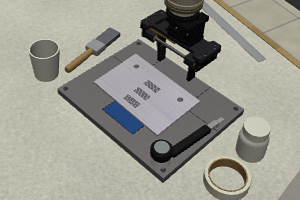

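The wrist camera now shows the holes close up, at (188,130) and (470,139). Both fingertips are beyond the far edge, clear of the board. Closing in on the far edge.

```bash
python3 -m jog '[{"slide":[0,0,-0.2],"roll":0},{"slide":[0,0,-0.4],"roll":0},{"slide":[0,0,-0.6],"roll":0},{"slide":[0,0,-0.8],"roll":0},{"slide":[0,0,-1],"roll":0}]'
cat >> h.py <<'E'
def wshot(name):
    st=tool();im=cv2.cvtColor(r.camera("wrist"),cv2.COLOR_RGB2BGR);cv2.imwrite(f"pics/{name}.png",im)
    print("jig",jig(st[2]),"z",st[2][2],"F",st[0]["ft_force"],"Fjig",jig(st[0]["ft_force"][:2]+O),"t",st[0]["time"]);return st,im
E
python3 -c "
from h import *
wshot('wrist3')"
```

```text
time: 3.6
ee_pos: [0.6237, -0.0789, 0.0217]
eef_rot: [-0.078, 0.706, 0.077, 0.7]
ft_force: [0.1, 0.5, -0.7]
width: 0.0871
jig [0.0895 0.0095] z 0.021733240048063013 F [ 0.0942  0.4519 -0.6668] Fjig [0.1917 0.4199] t 3.6
```

View pics/wrist3.png

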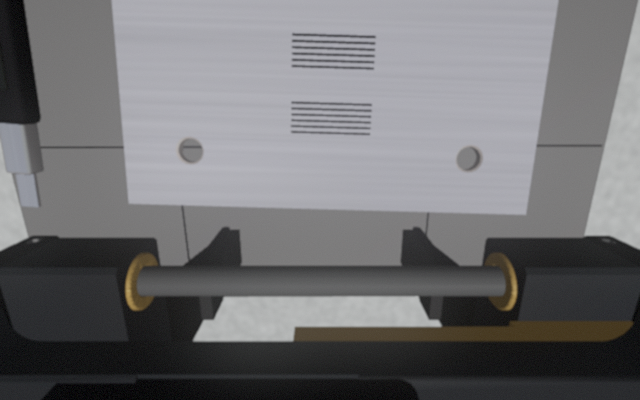

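```bash
python3 -m jog '[{"slide":[0,0,-0.1],"roll":0},{"slide":[0,0,-0.2],"roll":0},{"slide":[0,0,-0.3],"roll":0},{"slide":[0,0,-0.4],"roll":0},{"slide":[0,0,-0.5],"roll":0}]'; python3 -c "
from h import *
wshot('wrist4')"
```

```text
time: 4.07
ee_pos: [0.6184, -0.0802, 0.0217]
eef_rot: [-0.078, 0.706, 0.077, 0.7]
ft_force: [0.5, -0.2, 0.4]
width: 0.0872
jig [0.0841 0.0094] z 0.02172838474797662 F [ 0.4905 -0.1821  0.415 ] Fjig [ 0.4381 -0.286 ] t 4.0667
```

View pics/wrist4.png

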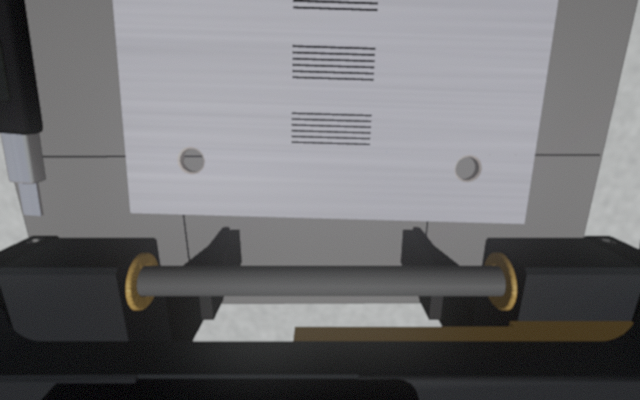

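```bash
python3 -m jog '[{"slide":[0,0,-0.1],"roll":0},{"slide":[0,0,-0.2],"roll":0},{"slide":[0,0,-0.3],"roll":0},{"slide":[0,0,-0.3],"roll":0}]'; python3 -c "
from h import *
st,im=wshot('wrist5')
for p in ((192,160),(467,167)): print(jig(won(p,.033,st)))"
```

```text
time: 4.45
ee_pos: [0.6151, -0.081, 0.0218]
eef_rot: [-0.078, 0.706, 0.077, 0.7]
ft_force: [0.8, -0.4, -1.1]
width: 0.0866
jig [0.0807 0.0093] z 0.021756334494964225 F [ 0.8037 -0.4432 -1.1467] Fjig [ 0.6859 -0.6099] t 4.45
[ 0.0373 -0.059 ]
[0.0418 0.0903]
```

View pics/wrist5.png

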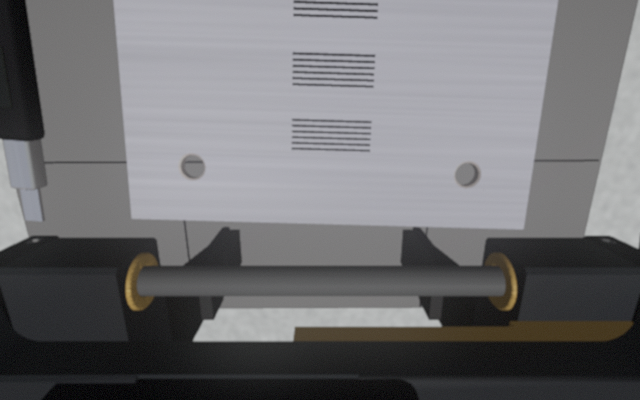

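```bash
cat >> h.py <<'E'
def holes(st,im,z=.033):
    g=cv2.GaussianBlur(cv2.cvtColor(im,cv2.COLOR_BGR2GRAY),(3,3),0)
    pl=(cv2.inRange(g,135,255)); 
    n,l,s,c=cv2.connectedComponentsWithStats(cv2.inRange(g,0,134))
    out=[]
    for i in range(1,n):
        x,y,w,h,a=s[i]
        if 14<w<40 and 14<h<40 and a>.55*w*h: out.append((c[i].round(1),(w,h),jig(won(c[i],z,st))))
    for q in out:print("blob px",q[0],q[1],"jig",q[2])
E
python3 -m jog '[{"slide":[0,0,-0.1],"roll":0},{"slide":[0,0,-0.2],"roll":0},{"slide":[0,0,-0.3],"roll":0},{"slide":[0,0,-0.3],"roll":0}]'; python3 -c "
from h import *
st,im=wshot('wrist6');holes(st,im)
g=cv2.cvtColor(im,cv2.COLOR_BGR2GRAY);print(g[175:180,190:200],g[195,180:186],g[230,300])"
```

```text
time: 4.83
ee_pos: [0.6121, -0.0817, 0.0218]
eef_rot: [-0.078, 0.706, 0.077, 0.7]
ft_force: [0.1, 0.4, -0.1]
width: 0.087
jig [0.0776 0.0093] z 0.02177491268040687 F [ 0.1496  0.4404 -0.0827] Fjig [0.2432 0.3964] t 4.8333
blob px [192.7 172.2] (np.int32(22), np.int32(22)) jig [ 0.041  -0.0594]
blob px [466.9 180. ] (np.int32(23), np.int32(23)) jig [0.046  0.0911]
[[128 128 129 128 127 128 127 127 127 128]
 [128 128 127 126 128 128 128 128 128 127]
 [127 129 126 128 127 127 126 128 127 127]
 [128 128 128 130 129 129 127 129 127 127]
 [122 125 128 129 128 128 128 127 127 129]] [175 175 175 176 174 175] 126
```

View pics/wrist6.png

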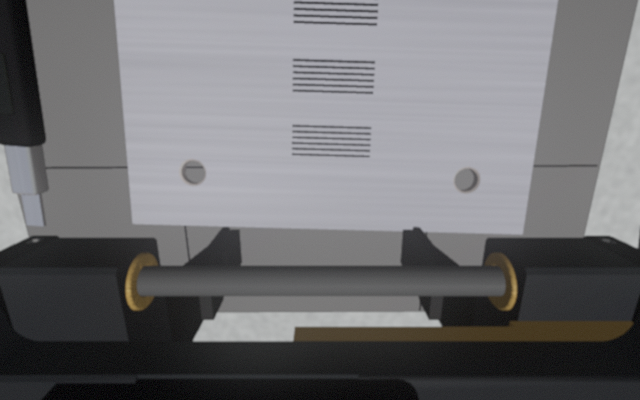

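```bash
python3 -m jog '[{"slide":[0,0,-0.1],"roll":0},{"slide":[0,0,-0.2],"roll":0},{"slide":[0,0,-0.3],"roll":0},{"slide":[0,0,-0.3],"roll":0}]'; python3 -c "
from h import *
st,im=wshot('wrist7');holes(st,im)"
```

```text
time: 5.22
ee_pos: [0.6091, -0.0825, 0.0219]
eef_rot: [-0.078, 0.706, 0.077, 0.7]
ft_force: [0.6, 0.8, 0.1]
width: 0.0871
jig [0.0745 0.0092] z 0.021859934591080266 F [0.6099 0.7902 0.1221] Fjig [0.7694 0.6358] t 5.2167
blob px [193.4 177.7] (np.int32(22), np.int32(23)) jig [ 0.0409 -0.0594]
blob px [466.2 185.5] (np.int32(23), np.int32(24)) jig [0.046 0.091]
```

View pics/wrist7.png

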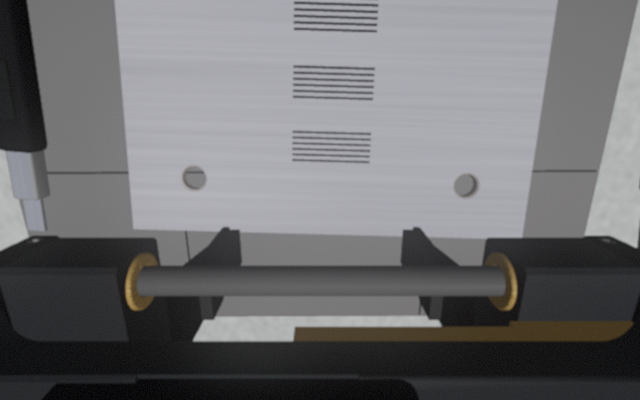

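```bash
python3 -c "
from h import *
c=r.camera_info('wrist');H=np.linalg.inv(c['hand_eye']);K=c['intrinsics']
for p in((0,.0435,0),(0,-.0435,0),(0,.0585,0),(0,.0435,-.0095),(0,.0435,.0095),(-.019,.0435,0)):
    q=K@(H[:3,:3]@np.array(p)+H[:3,3]);print(p,q[:2]/q[2])
"
python3 - <<'E'
import cv2
a=cv2.imread('pics/wrist7.png')[160:300,170:490];cv2.imwrite('pics/w7z.png',cv2.resize(a,None,fx=2.5,fy=2.5,interpolation=cv2.INTER_CUBIC))
E
```

```text
(0, 0.0435, 0) [390.154  226.8737]
(0, -0.0435, 0) [247.4899 227.0063]
(0, 0.0585, 0) [414.7455 226.8508]
(0, 0.0435, -0.0095) [391.0691 212.1449]
(0, 0.0435, 0.0095) [389.2627 241.2194]
(-0.019, 0.0435, 0) [397.1729 239.6816]
```

View pics/w7z.png

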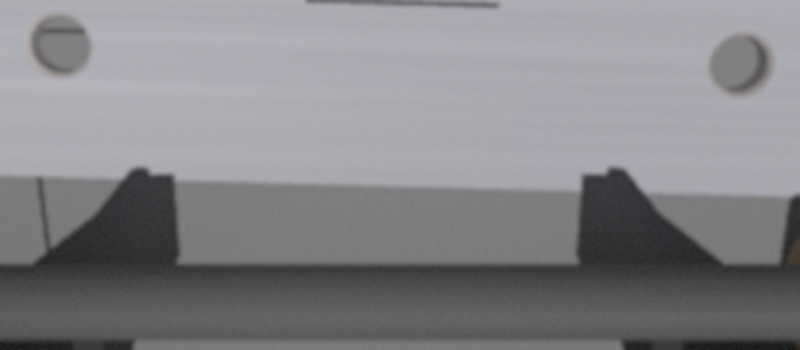

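```bash
python3 -m jog '[{"slide":[0,0,-0.1],"roll":0},{"slide":[0,0,-0.2],"roll":0},{"slide":[0,0,-0.2],"roll":0}]'; python3 -c "
from h import *
st,im=wshot('wrist8');holes(st,im)
a=r.camera('side');cv2.imwrite('pics/side8.png',cv2.resize(cv2.cvtColor(a,cv2.COLOR_RGB2BGR)[160:310,280:480],None,fx=4,fy=4,interpolation=cv2.INTER_CUBIC))"
```

```text
time: 5.52
ee_pos: [0.607, -0.0829, 0.0219]
eef_rot: [-0.078, 0.706, 0.077, 0.7]
ft_force: [0.5, 0.4, 0.0]
width: 0.0871
jig [0.0724 0.0093] z 0.021863085319959563 F [0.4586 0.4298 0.005 ] Fjig [0.5423 0.3178] t 5.5167
blob px [193.9 181.4] (np.int32(23), np.int32(22)) jig [ 0.0409 -0.0594]
blob px [465.8 189.1] (np.int32(23), np.int32(23)) jig [0.046  0.0911]
```

View pics/side8.png

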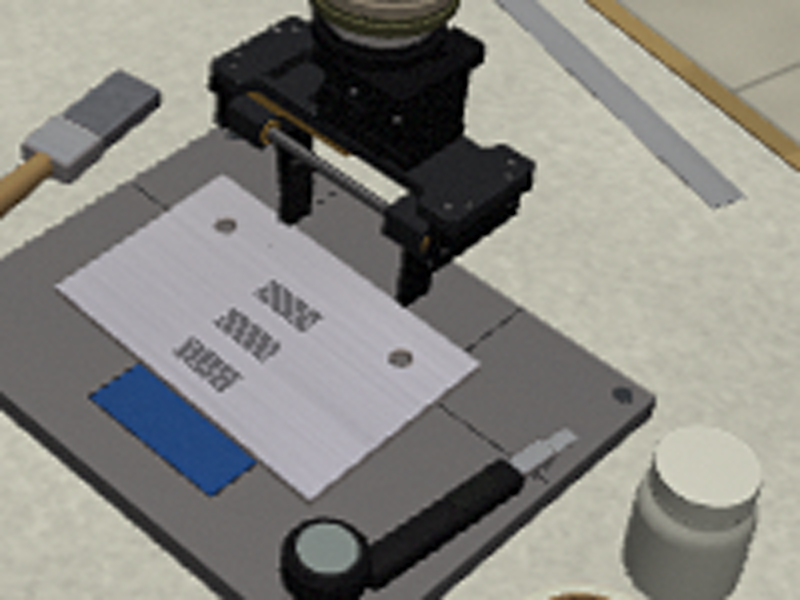

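```bash
python3 -c "
from h import *
for q in((280,220),(292,222),(305,213),(400,300),(410,305),(428,293)):
  p=(280+q[0]/4,160+q[1]/4)
  for z in(.022,.035):print(q,z,jig(onz('side',p,z)))
s,R,p=tool()
print('R',R)
for y in(-.0585,-.0435,.0435,.0585):print(jig(p+R@[0,y,0]))"
```

```text
(280, 220) 0.022 [0.082 0.077]
(280, 220) 0.035 [0.0713 0.0677]
(292, 222) 0.022 [0.0863 0.0705]
(292, 222) 0.035 [0.0755 0.0613]
(305, 213) 0.022 [0.0985 0.0707]
(305, 213) 0.035 [0.0876 0.0615]
(400, 300) 0.022 [ 0.084  -0.0226]
(400, 300) 0.035 [ 0.0733 -0.0305]
(410, 305) 0.022 [ 0.0853 -0.0296]
(410, 305) 0.035 [ 0.0745 -0.0373]
(428, 293) 0.022 [ 0.1013 -0.0303]
(428, 293) 0.035 [ 0.0903 -0.038 ]
R [[-0.0079 -0.2176  0.976 ]
 [-0.0016  0.976   0.2176]
 [-1.      0.0001 -0.0081]]
[ 0.0724 -0.0492]
[ 0.0724 -0.0342]
[0.0727 0.0528]
[0.0728 0.0678]
```

Both views show that with the gripper open, the fingertips sit about 20 mm above the TCP, because the tips retract as the jaws open. They have been hovering over the plate and the template hasn't moved: the hole positions are unchanged. I'll back off beyond the edge, then lower with force checks.

```bash
python3 -m jog '[{"slide":[0,0,0.8],"roll":0},{"slide":[0,0,1.6],"roll":0},{"slide":[0,0,2.4],"roll":0},{"slide":[0,0,2.4],"roll":0}]'; python3 -m jog '[{"slide":[0.4,0,0],"roll":0},{"slide":[0.8,0,0],"roll":0},{"slide":[1.2,0,0],"roll":0},{"slide":[1.4,0,0],"roll":0},{"slide":[1.4,0,0],"roll":0}]'; python3 -c "
from h import *
st,im=wshot('wrist9')
a=r.camera('side');cv2.imwrite('pics/side9.png',cv2.resize(cv2.cvtColor(a,cv2.COLOR_RGB2BGR)[160:310,280:480],None,fx=4,fy=4,interpolation=cv2.INTER_CUBIC))"
```

```text
time: 5.95
ee_pos: [0.6325, -0.0766, 0.0216]
eef_rot: [-0.078, 0.705, 0.078, 0.7]
ft_force: [-0.1, -0.5, 0.1]
width: 0.0872
time: 6.37
ee_pos: [0.6317, -0.0767, 0.0068]
eef_rot: [-0.078, 0.706, 0.078, 0.7]
ft_force: [-0.4, 0.0, -0.4]
width: 0.087
jig [0.0978 0.0099] z 0.0067955185974003865 F [-0.4071  0.0393 -0.4263] Fjig [-0.3884  0.1283] t 6.3667
```

View pics/side9.png

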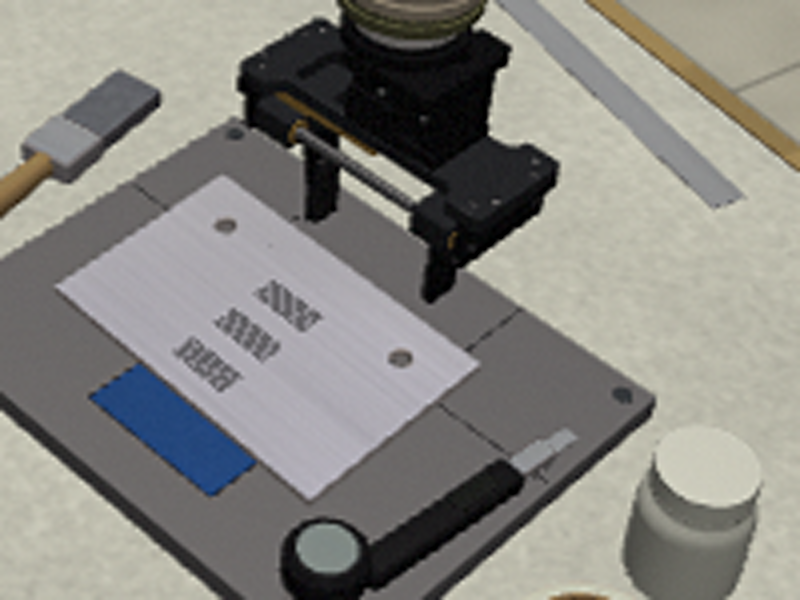

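No contact at TCP z = 0.007, which confirms the offset. Probing down gently for the board.

```bash
python3 -c "
from h import *
for q in((430,303),(318,221)):
  p=(280+q[0]/4,160+q[1]/4)
  for z in(.018,.024,.03):print(q,z,jig(onz('side',p,z)))"; python3 -m jog '[{"slide":[0.08,0,0],"roll":0},{"slide":[0.16,0,0],"roll":0},{"slide":[0.24,0,0],"roll":0},{"slide":[0.3,0,0],"roll":0}]'
```

```text
(430, 303) 0.018 [ 0.0989 -0.0344]
(430, 303) 0.024 [ 0.0939 -0.0379]
(430, 303) 0.03 [ 0.0889 -0.0415]
(318, 221) 0.018 [0.1025 0.0627]
(318, 221) 0.024 [0.0975 0.0585]
(318, 221) 0.03 [0.0924 0.0544]
time: 6.8
ee_pos: [0.6322, -0.0767, 0.0045]
eef_rot: [-0.078, 0.705, 0.078, 0.7]
ft_force: [-0.3, 0.7, 0.5]
width: 0.0867
```

```bash
python3 -m jog '[{"slide":[0.1,0,0],"roll":0},{"slide":[0.2,0,0],"roll":0},{"slide":[0.3,0,0],"roll":0},{"slide":[0.4,0,0],"roll":0},{"slide":[0.4,0,0],"roll":0}]'; python3 -m jog '[{"slide":[0.06,0,0],"roll":0},{"slide":[0.12,0,0],"roll":0},{"slide":[0.12,0,0],"roll":0}]'; python3 -m jog '[{"slide":[0.06,0,0],"roll":0},{"slide":[0.12,0,0],"roll":0},{"slide":[0.12,0,0],"roll":0}]'
```

```text
time: 7.22
ee_pos: [0.6321, -0.0767, 0.0003]
eef_rot: [-0.078, 0.705, 0.078, 0.7]
ft_force: [-0.5, 0.5, -0.5]
width: 0.0873
time: 7.47
ee_pos: [0.632, -0.0766, -0.0011]
eef_rot: [-0.078, 0.706, 0.078, 0.7]
ft_force: [0.7, -0.8, -0.3]
width: 0.0873
time: 7.72
ee_pos: [0.6319, -0.0766, -0.0024]
eef_rot: [-0.078, 0.706, 0.078, 0.7]
ft_force: [-0.1, 0.5, -0.3]
width: 0.0869
```

```bash
python3 -m jog '[{"slide":[0.05,0,0],"roll":0},{"slide":[0.1,0,0],"roll":0},{"slide":[0.1,0,0],"roll":0}]'; python3 -m jog '[{"slide":[0.05,0,0],"roll":0},{"slide":[0.1,0,0],"roll":0},{"slide":[0.1,0,0],"roll":0}]';python3 -c "
from h import *
st,im=wshot('wrist10')
a=r.camera('side');cv2.imwrite('pics/side10.png',cv2.resize(cv2.cvtColor(a,cv2.COLOR_RGB2BGR)[180:280,320:440],None,fx=6,fy=6,interpolation=cv2.INTER_CUBIC))"
```

```text
time: 7.97
ee_pos: [0.6318, -0.0766, -0.0035]
eef_rot: [-0.078, 0.706, 0.078, 0.7]
ft_force: [0.0, -0.6, 0.8]
width: 0.0871
time: 8.22
ee_pos: [0.6318, -0.0766, -0.0046]
eef_rot: [-0.078, 0.706, 0.078, 0.7]
ft_force: [-0.4, 0.2, 0.4]
width: 0.0874
jig [0.0979 0.0099] z -0.004601637023027509 F [-0.3971  0.2404  0.3756] Fjig [-0.3341  0.3222] t 8.2167
```

View pics/side10.png

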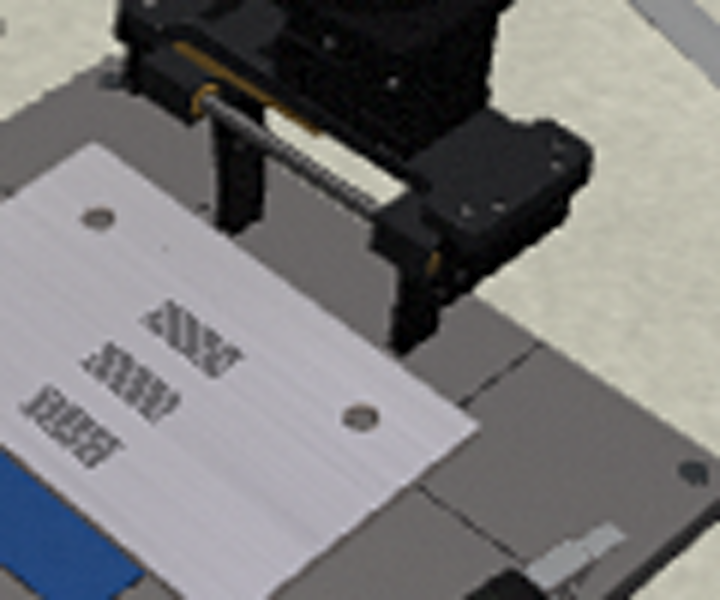

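```bash
python3 -m jog '[{"slide":[-0.1,0,-0.2],"roll":0},{"slide":[-0.1,0,-0.4],"roll":0},{"slide":[-0.1,0,-0.6],"roll":0},{"slide":[-0.1,0,-0.8],"roll":0},{"slide":[-0.1,0,-0.9],"roll":0}]'; python3 -c "
from h import *
st,im=wshot('wrist11');holes(st,im)"
```

```text
time: 8.73
ee_pos: [0.6226, -0.0787, -0.0035]
eef_rot: [-0.078, 0.706, 0.078, 0.7]
ft_force: [-0.4, 0.7, -0.2]
width: 0.087
jig [0.0885 0.0099] z -0.003469615606904168 F [-0.3838  0.6791 -0.1955] Fjig [-0.2242  0.7471] t 8.7333
blob px [168.6 160. ] (np.int32(27), np.int32(27)) jig [ 0.0409 -0.0593]
blob px [491.5 169.5] (np.int32(28), np.int32(28)) jig [0.0459 0.091 ]
```

```bash
python3 -m jog '[{"slide":[0,0,-0.1],"roll":0},{"slide":[0,0,-0.2],"roll":0},{"slide":[0,0,-0.3],"roll":0},{"slide":[0,0,-0.3],"roll":0}]'; python3 -c "
from h import *
st,im=wshot('wrist12');holes(st,im)"
```

```text
time: 9.12
ee_pos: [0.6195, -0.0795, -0.0034]
eef_rot: [-0.078, 0.706, 0.078, 0.7]
ft_force: [-0.5, 0.4, -0.0]
width: 0.0868
jig [0.0853 0.0098] z -0.00342610054576567 F [-0.4998  0.4169 -0.0188] Fjig [-0.3953  0.5171] t 9.1167
blob px [169.6 166.9] (np.int32(26), np.int32(27)) jig [ 0.0409 -0.0593]
blob px [490.7 176.4] (np.int32(28), np.int32(28)) jig [0.046 0.091]
```

View pics/wrist12.png

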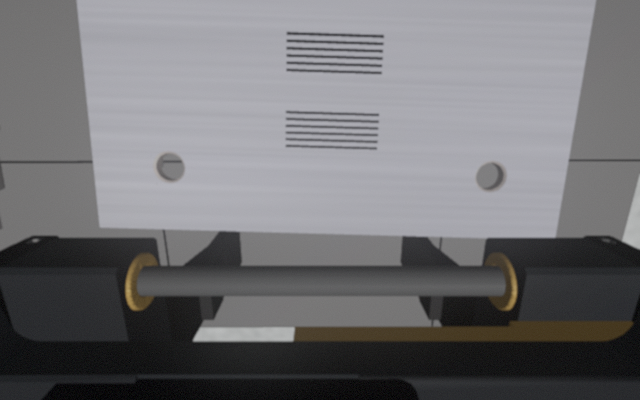

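The plate now hides the fingertips, so they are below its top edge. Checking wrist bias on the scribed lines, then continuing.

```bash
python3 -m jog '[{"slide":[0,0,-0.1],"roll":0},{"slide":[0,0,-0.2],"roll":0},{"slide":[0,0,-0.2],"roll":0}]'
cat >> h.py <<'E'
def yline(st,im):
    g=cv2.cvtColor(im,cv2.COLOR_BGR2GRAY).astype(float)
    for x0,x1 in((20,80),(580,620)):
        for a in [int((x0+x1)/2)]:
            col=g[100:228,x0:x1].mean(1);d=col-cv2.GaussianBlur(col.reshape(-1,1),(1,15),0).ravel();k=d.argmin()
            print("yline",(a,100+k),"depth",d[k].round(1),jig(won((a,100+k),.018,st)))
def xline(st,im):
    g=cv2.cvtColor(im,cv2.COLOR_BGR2GRAY).astype(float)
    for x0,x1 in((145,190),(428,460)):
        row=g[242:246,x0:x1].mean(0);d=row-cv2.GaussianBlur(row.reshape(1,-1),(15,1),0).ravel();k=d.argmin()
        print("xline",(x0+k,243.5),"depth",d[k].round(1),jig(won((x0+k,243.5),.018,st)))
E
python3 -c "
from h import *
st,im=wshot('wrist13');holes(st,im);yline(st,im);xline(st,im)"
```

```text
time: 9.42
ee_pos: [0.6178, -0.0797, -0.0033]
eef_rot: [-0.078, 0.706, 0.078, 0.7]
ft_force: [0.7, 0.8, -0.4]
width: 0.0873
jig [0.0836 0.01  ] z -0.003332640874464679 F [ 0.7255  0.7868 -0.3543] Fjig [0.8814 0.607 ] t 9.4167
blob px [169.7 169.7] (np.int32(27), np.int32(27)) jig [ 0.0405 -0.0593]
blob px [490.  178.1] (np.int32(27), np.int32(27)) jig [0.0451 0.091 ]
yline (50, np.int64(165)) depth -29.4 [ 0.0409 -0.1272]
yline (600, np.int64(163)) depth -26.6 [0.0408 0.1542]
xline (np.int64(165), 243.5) depth -27.3 [ 0.0846 -0.0742]
xline (np.int64(440), 243.5) depth -22.1 [0.0852 0.0765]
```

```bash
python3 -m jog '[{"slide":[0,0,-0.06],"roll":0},{"slide":[0,0,-0.12],"roll":0},{"slide":[0,0,-0.18],"roll":0},{"slide":[0,0,-0.24],"roll":0},{"slide":[0,0,-0.26],"roll":0}]'; python3 -c "
from h import *
st,im=wshot('wrist14');holes(st,im);yline(st,im)"
```

```text
time: 9.88
ee_pos: [0.6151, -0.0803, -0.0033]
eef_rot: [-0.078, 0.706, 0.078, 0.7]
ft_force: [2.1, 1.1, -0.2]
width: 0.0867
jig [0.0809 0.01  ] z -0.0033377591253042557 F [ 2.1093  1.1305 -0.187 ] Fjig [2.307  0.6363] t 9.8833
blob px [169.7 171.8] (np.int32(27), np.int32(27)) jig [ 0.0388 -0.0594]
blob px [489.5 177.5] (np.int32(28), np.int32(28)) jig [0.0421 0.0908]
yline (50, np.int64(170)) depth -28.9 [ 0.0407 -0.1278]
yline (600, np.int64(168)) depth -25.3 [0.0407 0.1548]
```

The x push worked: the mean x error is now ~0 (left hole +1.8, right hole −1.5 mm) with about 1.3° of yaw left. The two-finger push on the left edge should remove that yaw. Retreating and going around.

```bash
python3 -m jog '[{"slide":[0,0,0.5],"roll":0},{"slide":[0,0,1.2],"roll":0},{"slide":[-1.5,0,1.2],"roll":0},{"slide":[-4.5,0,1.2],"roll":0},{"slide":[-7.5,0,1.2],"roll":0}]'; python3 -c "
from h import *
plan(0,.147,.07,'x')"
```

```text
time: 10.35
ee_pos: [0.627, -0.0775, 0.0715]
eef_rot: [-0.078, 0.707, 0.078, 0.699]
ft_force: [0.9, -0.6, -0.2]
width: 0.087
jig pos [0.093  0.0101] z 0.07145751467200814 F [ 0.9063 -0.5669 -0.1599] w 0.08699747074848126 t 10.35 q7 1.9881799176689676 tilt [-0.0106 -0.0017 -0.9999]
slide cm [ 0.2538 13.6666 -9.3321] roll [89.8628 -0.5087  0.4525] tool z ->jig -2.914429306500371e-18 -1.0
slide cm [ 0.2538 13.6666 -9.3321] roll [-90.1353  -0.4528  -0.5091] tool z ->jig 2.914429306500371e-18 1.0
```

```bash
python3 -m jog '[{"slide":[0,1.5,-1],"roll":7},{"slide":[0,3,-2],"roll":14},{"slide":[0,4.5,-3],"roll":21},{"slide":[0,6,-4],"roll":28},{"slide":[0,7.5,-5],"roll":35}]'; python3 -c "
from h import *
plan(0,.147,.07,'x')"
```

```text
time: 10.77
ee_pos: [0.5617, -0.0146, 0.0722]
eef_rot: [0.138, 0.697, -0.141, 0.69]
ft_force: [-0.2, 0.0, 0.8]
width: 0.0868
jig pos [0.0432 0.0859] z 0.0721547336597562 F [-0.1539  0.0196  0.8204] w 0.08678124601646188 t 10.7667 q7 1.2697238456416207 tilt [-0.0105 -0.0019 -0.9999]
slide cm [ 0.2643  2.4701 -7.0652] roll [54.5199 -0.3148  0.5503] tool z ->jig -2.914429306500371e-18 -1.0
slide cm [ 0.2643  2.4701 -7.0652] roll [-125.4781   -0.6525   -0.3733] tool z ->jig 2.914429306500371e-18 1.0
```

```bash
python3 -m jog '[{"slide":[0,0.6,-1.8],"roll":7},{"slide":[0,1.2,-3.6],"roll":14},{"slide":[0,1.8,-5.4],"roll":21},{"slide":[0,2.5,-7],"roll":28},{"slide":[0,2.5,-7],"roll":35}]'; python3 -c "
from h import *
plan(0,.147,.07,'x')"
```

```text
time: 11.18
ee_pos: [0.5053, 0.0383, 0.0727]
eef_rot: [0.34, 0.622, -0.344, 0.615]
ft_force: [0.1, 1.0, 0.8]
width: 0.0872
jig pos [-0.    0.15] z 0.07266728060283503 F [0.127  0.9531 0.8295] w 0.08718595479799317 t 11.1833 q7 0.5195633844972419 tilt [-0.0117 -0.0008 -0.9999]
slide cm [ 0.2661 -0.0931  0.2842] roll [19.3522 -0.2171  0.6395] tool z ->jig -2.914429306500371e-18 -1.0
slide cm [ 0.2661 -0.0931  0.2842] roll [-160.645    -0.9052   -0.3073] tool z ->jig 2.914429306500371e-18 1.0
```

```bash
python3 -m jog '[{"slide":[0.5,-0.1,0.3],"roll":7},{"slide":[1.5,-0.1,0.3],"roll":14},{"slide":[2.5,-0.1,0.3],"roll":19.4},{"slide":[2.5,-0.1,0.3],"roll":19.4}]'; python3 -c "
from h import *
plan(0,.147,-.0035,'x')
wshot('wrist15')
plan(0,.147,-.0035,'x')"
```

```text
time: 11.52
ee_pos: [0.5052, 0.0353, 0.0464]
eef_rot: [0.439, 0.555, -0.446, 0.548]
ft_force: [-0.2, -0.7, 0.1]
width: 0.0868
jig pos [-0.0008  0.147 ] z 0.04644603361443818 F [-0.1543 -0.6921  0.0594] w 0.08680765063510686 t 11.5167 q7 0.2201644620222956 tilt [-0.0136 -0.0018 -0.9999]
slide cm [4.993  0.1497 0.008 ] roll [-0.2854 -0.068   0.7836] tool z ->jig -2.914429306500371e-18 -1.0
slide cm [4.993  0.1497 0.008 ] roll [179.7103   1.229    0.1066] tool z ->jig 2.914429306500371e-18 1.0
jig [-0.0008  0.147 ] z 0.04644603361443818 F [-0.1543 -0.6921  0.0594] Fjig [-0.3035 -0.6409] t 11.5167
jig pos [-0.0005  0.1468] z 0.04724508471230639 F [-0.738  -0.3374 -0.4365] w 0.08707386584188614 t 11.5667 q7 0.22546538858152151 tilt [-0.0131 -0.0018 -0.9999]
slide cm [ 5.0734  0.1165 -0.0101] roll [ 0.0515 -0.0639  0.7523] tool z ->jig -2.914429306500371e-18 -1.0
slide cm [ 5.0734  0.1165 -0.0101] roll [-179.9446   -1.1814   -0.1003] tool z ->jig 2.914429306500371e-18 1.0
```

View pics/wrist15.png

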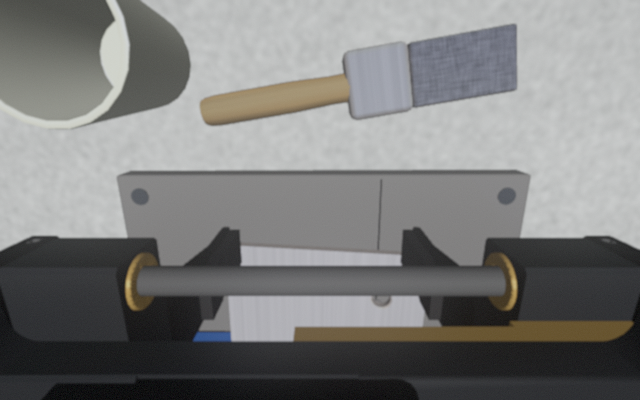

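```bash
python3 -c "
from h import *
for p,z in(((245,247),.0255),((400,253),.033),((381,298),.032)):print(jig(won(p,z)))
a=r.camera('side');cv2.imwrite('pics/side15.png',cv2.resize(cv2.cvtColor(a,cv2.COLOR_RGB2BGR)[130:330,220:460],None,fx=3.3,fy=3.3,interpolation=cv2.INTER_CUBIC))"
```

```text
[-0.0522  0.1255]
[0.0537 0.1254]
[0.043  0.0901]
```

View pics/side15.png

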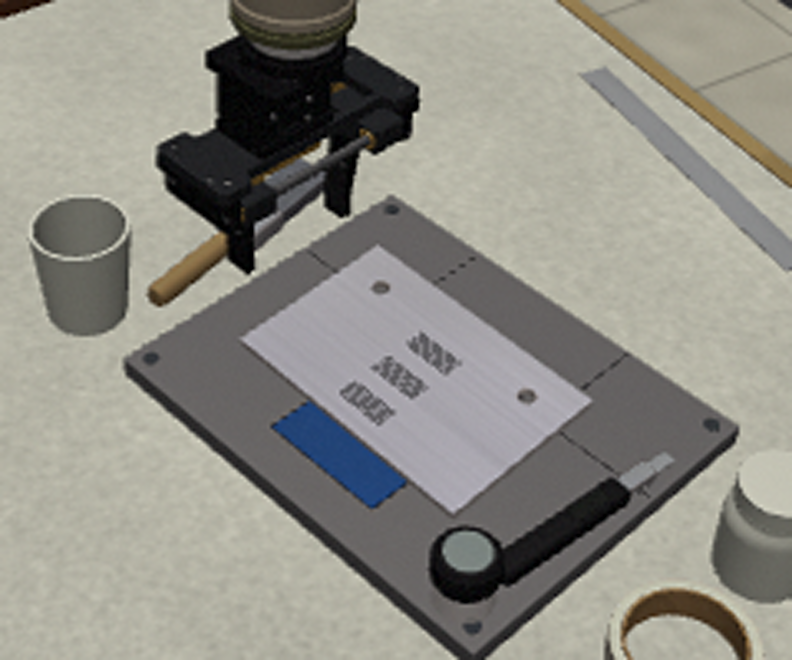

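The edge measures y ≈ 0.1255, so the fingers (front face ≈ 0.1375) clear it. Lowering.

```bash
python3 -m jog '[{"slide":[1,0,0],"roll":0},{"slide":[2,0,0],"roll":0},{"slide":[3,0,0],"roll":0},{"slide":[4,0,0],"roll":0},{"slide":[4.3,0,0],"roll":0}]'; python3 -m jog '[{"slide":[0.0,0.1,0],"roll":0},{"slide":[0,0.1,0],"roll":0}]'; python3 -c "
from h import *
plan(0,.147,-.0035,'x')"
```

```text
time: 12.03
ee_pos: [0.5043, 0.0348, 0.0028]
eef_rot: [0.437, 0.557, -0.444, 0.55]
ft_force: [0.5, -0.1, -0.2]
width: 0.0872
time: 12.2
ee_pos: [0.505, 0.0349, 0.0023]
eef_rot: [0.436, 0.557, -0.445, 0.549]
ft_force: [0.6, -0.5, 0.3]
width: 0.0872
jig pos [-0.0011  0.1467] z 0.00229909287252017 F [ 0.6054 -0.49    0.2887] w 0.08720705231328842 t 12.2 q7 0.27345165495637924 tilt [-0.0155 -0.0028 -0.9999]
slide cm [ 0.5781  0.1234 -0.0301] roll [ 0.179  -0.0407  0.9041] tool z ->jig -2.914429306500371e-18 -1.0
slide cm [ 0.5781  0.1234 -0.0301] roll [-179.8154   -1.4187   -0.0638] tool z ->jig 2.914429306500371e-18 1.0
```

```bash
python3 -m jog '[{"slide":[0.15,0.1,0],"roll":0.2},{"slide":[0.3,0.1,0],"roll":0.2},{"slide":[0.42,0.1,0],"roll":0.2},{"slide":[0.42,0.1,0],"roll":0.2}]'; python3 -m jog '[{"slide":[0,0,0.2],"roll":0},{"slide":[0,0,0.4],"roll":0},{"slide":[0,0,0.6],"roll":0},{"slide":[0,0,0.8],"roll":0},{"slide":[0,0,0.9],"roll":0}]'; python3 -c "
from h import *
plan(0,.12,-.002,'x')
wshot('wrist16')"
```

```text
time: 12.53
ee_pos: [0.5059, 0.0351, -0.0019]
eef_rot: [0.437, 0.556, -0.446, 0.549]
ft_force: [0.6, 0.8, -0.2]
width: 0.087
time: 12.95
ee_pos: [0.508, 0.0259, -0.0019]
eef_rot: [0.437, 0.556, -0.446, 0.549]
ft_force: [0.6, 0.1, -0.3]
width: 0.0873
jig pos [-0.0002  0.1373] z -0.0018725532369343115 F [ 0.5832  0.0814 -0.2572] w 0.0872638075993562 t 12.95 q7 0.29574139602337407 tilt [-0.0153 -0.0028 -0.9999]
slide cm [0.0114 0.0178 1.7283] roll [-0.037  -0.0361  0.8897] tool z ->jig -2.914429306500371e-18 -1.0
slide cm [0.0114 0.0178 1.7283] roll [179.9576   1.3973   0.0566] tool z ->jig 2.914429306500371e-18 1.0
jig [-0.0002  0.1373] z -0.0018725532369343115 F [ 0.5832  0.0814 -0.2572] Fjig [ 0.5868 -0.0495] t 12.95
```

View pics/wrist16.png

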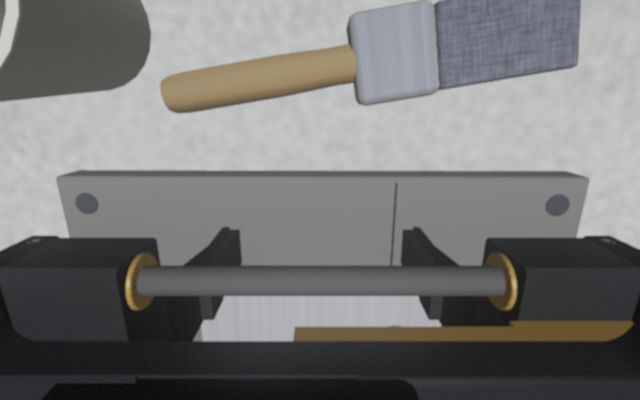

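```bash
python3 -m jog '[{"slide":[0,0,0.15],"roll":0},{"slide":[0,0,0.3],"roll":0},{"slide":[0,0,0.45],"roll":0},{"slide":[0,0,0.6],"roll":0},{"slide":[0,0,0.75],"roll":0}]'
cat >> h.py <<'E'
def sshot(name,z=(.033,.033),exp=None):
    im=cv2.cvtColor(r.camera("side"),cv2.COLOR_RGB2BGR);cv2.imwrite(f"pics/{name}.png",cv2.resize(im[150:330,240:460],None,fx=3.5,fy=3.5,interpolation=cv2.INTER_CUBIC))
    g=cv2.GaussianBlur(cv2.resize(cv2.cvtColor(im,cv2.COLOR_BGR2GRAY)[150:330,240:460],None,fx=4,fy=4,interpolation=cv2.INTER_CUBIC),(5,5),0)
    bright=cv2.inRange(g,130,255);cn,hi=cv2.findContours(bright,cv2.RETR_CCOMP,cv2.CHAIN_APPROX_NONE)
    for i,c in enumerate(cn):
        a=cv2.contourArea(c)
        if hi[0][i][3]>=0 and 150<a<1200:
            m=cv2.moments(c);p=np.array([m["m10"]/a,m["m01"]/a]);q=(p+.5)/4-.5+[240,150]
            print("side blob",q.round(1),"area",a,"jig",jig(onz("side",q,z[0])),"at seated z",jig(onz("side",q,.024)))
E
python3 -c "
from h import *
plan(0,.12,-.002,'x');sshot('side17')"
```

```text
time: 13.42
ee_pos: [0.5095, 0.0185, -0.002]
eef_rot: [0.437, 0.556, -0.446, 0.549]
ft_force: [-1.2, 1.4, -0.6]
width: 0.0872
jig pos [-0.0003  0.1297] z -0.001968249393482828 F [-1.2289  1.3666 -0.5747] w 0.08722254963078147 t 13.4167 q7 0.3126103940412253 tilt [-0.0156 -0.0027 -0.9999]
slide cm [0.0019 0.0315 0.9743] roll [-0.0403 -0.0467  0.908 ] tool z ->jig -2.914429306500371e-18 -1.0
slide cm [0.0019 0.0315 0.9743] roll [179.9541   1.426    0.0733] tool z ->jig 2.914429306500371e-18 1.0
side blob [382.  250.2] area 349.5 jig [ 0.0405 -0.0656] at seated z [ 0.0476 -0.0605]
side blob [336.7 217.7] area 321.5 jig [0.0411 0.0847] at seated z [0.0482 0.0913]
side blob [448.3 202.1] area 225.0 jig [ 0.2979 -0.0701] at seated z [ 0.3077 -0.0651]
side blob [425.2 180. ] area 205.0 jig [0.3277 0.0277] at seated z [0.3378 0.0337]
side blob [402.3 158.2] area 202.5 jig [0.3602 0.135 ] at seated z [0.3707 0.1421]
```

View pics/side17.png

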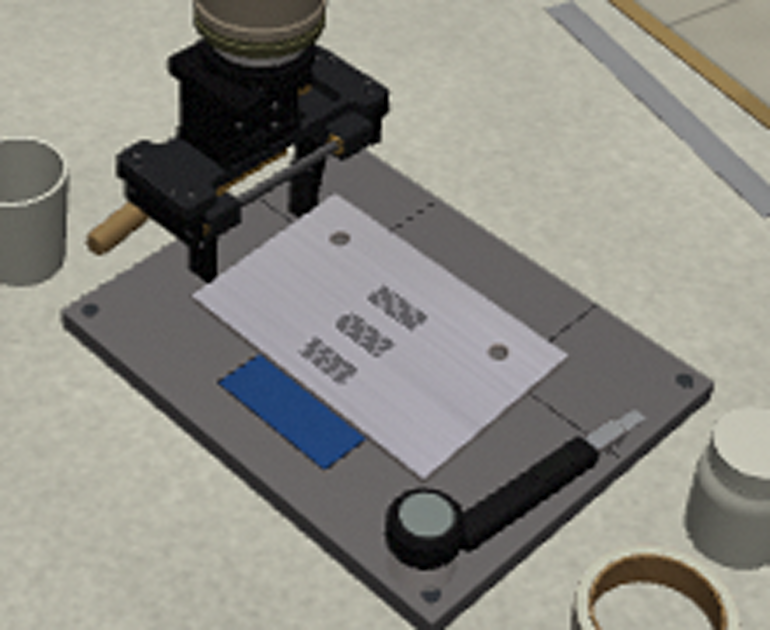

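The holes read (0.0405,−0.0656) and (0.0411,0.0847): squared up, x within 1 mm, about 9.5 mm left in y. Continuing.

```bash
python3 -m jog '[{"slide":[0,0,0.15],"roll":0},{"slide":[0,0,0.3],"roll":0},{"slide":[0,0,0.45],"roll":0},{"slide":[0,0,0.6],"roll":0},{"slide":[0,0,0.6],"roll":0}]';python3 -c "
from h import *
plan(0,.12,-.002,'x');sshot('side18')"
```

```text
time: 13.88
ee_pos: [0.5113, 0.0115, -0.0018]
eef_rot: [0.437, 0.555, -0.446, 0.549]
ft_force: [-0.1, -0.1, -0.2]
width: 0.087
jig pos [-0.0001  0.1225] z -0.0017993301721924565 F [-0.1241 -0.0758 -0.226 ] w 0.08697420930155705 t 13.8833 q7 0.3264622867370449 tilt [-0.0148 -0.0035 -0.9999]
slide cm [0.0199 0.0143 0.2454] roll [-0.0891  0.0109  0.8705] tool z ->jig -2.914429306500371e-18 -1.0
slide cm [0.0199 0.0143 0.2454] roll [179.9057   1.3667  -0.0171] tool z ->jig 2.914429306500371e-18 1.0
side blob [361.5 296.3] area 1184.0 jig [-0.0931 -0.1245] at seated z [-0.0874 -0.12  ]
side blob [383.7 255.4] area 332.0 jig [ 0.031 -0.079] at seated z [ 0.038  -0.0741]
side blob [338.6 222.4] area 296.5 jig [0.0325 0.0694] at seated z [0.0395 0.0759]
side blob [448.3 202.1] area 219.5 jig [ 0.2979 -0.0701] at seated z [ 0.3077 -0.0651]
side blob [425.1 179.9] area 205.0 jig [0.3278 0.0281] at seated z [0.3379 0.0341]
side blob [402.3 158.2] area 201.0 jig [0.3602 0.1349] at seated z [0.3707 0.1421]
```

The holes jumped to the seated height: they match the pins at z = 0.024, and the contact force is gone. Retreating along the push axis before lifting, then verifying.

```bash
python3 -m jog '[{"slide":[0,0,-0.6],"roll":0},{"slide":[0,0,-1.5],"roll":0},{"slide":[-2,0,-2],"roll":0},{"slide":[-6,0,-2],"roll":0},{"slide":[-10,0,-2],"roll":0}]'; python3 -m jog '[{"slide":[-4,0,-4],"roll":0},{"slide":[-8,0,-8],"roll":0},{"slide":[-8,0,-12],"roll":0},{"slide":[-8,0,-16],"roll":0},{"slide":[-8,0,-20],"roll":0}]'; python3 -m jog '[{"slide":[0,0,-4],"roll":0},{"slide":[0,0,-8],"roll":0},{"slide":[0,0,-12],"roll":0},{"slide":[0,0,-12],"roll":0}]'
python3 - <<'E'
from h import *
sshot('side20')
im=cv2.cvtColor(r.camera("top"),cv2.COLOR_RGB2BGR);cv2.imwrite("pics/top20r.png",im);cv2.imwrite("pics/top20.png",cv2.resize(im[130:275,250:470],None,fx=3.6,fy=3.6,interpolation=cv2.INTER_CUBIC))
E
```

```text
time: 14.35
ee_pos: [0.5068, 0.0325, 0.0985]
eef_rot: [0.436, 0.556, -0.447, 0.549]
ft_force: [1.0, -0.1, 1.1]
width: 0.0868
time: 14.77
ee_pos: [0.468, 0.2116, 0.1794]
eef_rot: [0.437, 0.556, -0.445, 0.549]
ft_force: [0.7, 1.1, -0.2]
width: 0.087
time: 15.1
ee_pos: [0.4364, 0.3383, 0.1789]
eef_rot: [0.434, 0.56, -0.442, 0.55]
ft_force: [-1.2, 0.7, -0.8]
width: 0.0871
side blob [383.7 255.3] area 350.0 jig [ 0.0312 -0.0789] at seated z [ 0.0382 -0.074 ]
side blob [338.5 222.4] area 315.0 jig [0.0325 0.0696] at seated z [0.0395 0.0761]
side blob [448.3 202.1] area 261.0 jig [ 0.298  -0.0701] at seated z [ 0.3078 -0.0651]
side blob [425.2 179.9] area 250.5 jig [0.328  0.0279] at seated z [0.3381 0.0339]
side blob [402.3 158.1] area 247.5 jig [0.3605 0.1351] at seated z [0.3709 0.1422]
```

View pics/side20.png

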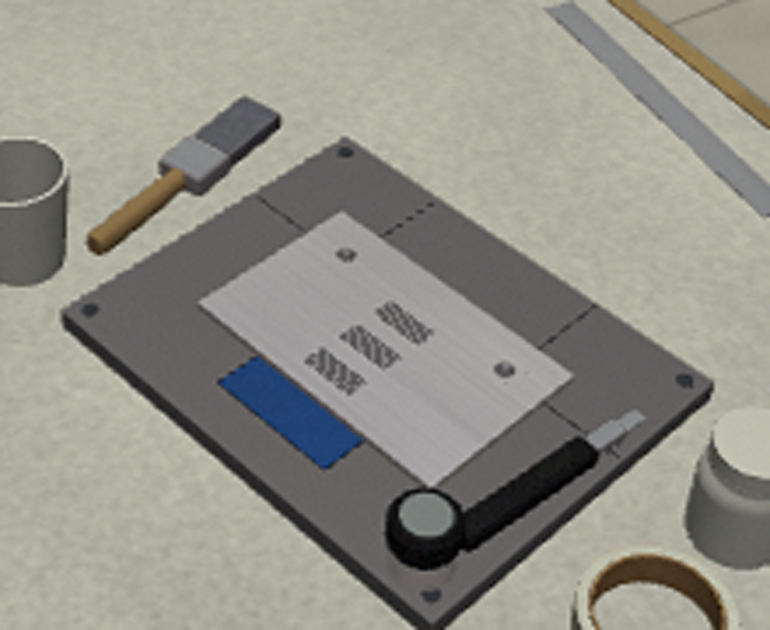

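View pics/top20.png

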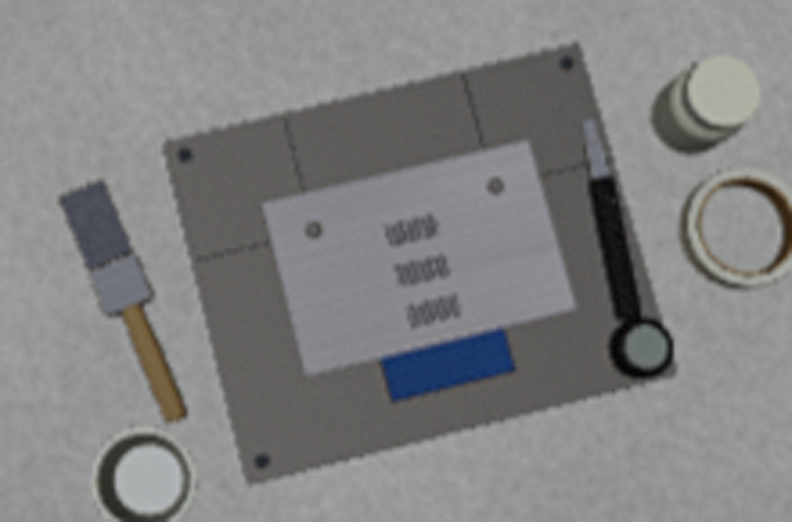

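Pin tips show inside both holes, in both views. Now a check on height and flatness, and on whether the bystanders moved.

Run:
```python
from h import *
T=lambda q:(np.array(q)+.5)/3.6-.5+[250,130]
S=lambda q:(np.array(q)+.5)/3.5-.5+[240,150]
for n,a,b in(("hL",(314,230),(346,255)),("hR",(496,186),(504,370)),("FL",(263,203),(343,211)),("FR",(529,140),(573,377)),("NR",(576,306),(431,488)),("NL",(307,375),(199,302))):
    p,e=tri(T(a),S(b));print(n,jig(p),"z",p[2],"gap",e)
a=cv2.imread("pics/top0.png",0);b=cv2.imread("pics/top20r.png",0)
d=(cv2.absdiff(a,b)>25).astype(np.uint8);n,l,s,c=cv2.connectedComponentsWithStats(d)
print([tuple(s[i]) for i in range(1,n) if s[i][4]>6 and s[i][0]>250 and s[i][0]<480 and s[i][1]>120 and s[i][1]<300])
```

```text
hL [0.0396 0.0756] z 0.02408563316608503 gap 0.0009658975967212791
hR [ 0.039  -0.0743] z 0.023815336640870044 gap 0.001760966850139207
FL [0.0702 0.1094] z 0.0251203146975838 gap 0.0006981723433762663
FR [ 0.0685 -0.11  ] z 0.023924631786038375 gap 0.002811416401333525
NR [-0.0695 -0.1092] z 0.024035715390670898 gap 0.0030467661548439187
NL [-0.0699  0.1097] z 0.025924946719109443 gap 0.0009039158080185913
[(np.int32(394), np.int32(169), np.int32(16), np.int32(48), np.int32(237)), (np.int32(319), np.int32(177), np.int32(39), np.int32(56), np.int32(277)), (np.int32(381), np.int32(179), np.int32(4), np.int32(5), np.int32(15)), (np.int32(386), np.int32(179), np.int32(4), np.int32(5), np.int32(15)), (np.int32(330), np.int32(190), np.int32(9), np.int32(6), np.int32(33)), (np.int32(352), np.int32(190), np.int32(9), np.int32(8), np.int32(31)), (np.int32(367), np.int32(190), np.int32(5), np.int32(6), np.int32(18)), (np.int32(369), np.int32(201), np.int32(6), np.int32(6), np.int32(23)), (np.int32(355), np.int32(202), np.int32(6), np.int32(8), np.int32(32)), (np.int32(372), np.int32(212), np.int32(6), np.int32(7), np.int32(26)), (np.int32(357), np.int32(214), np.int32(7), np.int32(7), np.int32(34)), (np.int32(335), np.int32(222), np.int32(46), np.int32(12), np.int32(78))]
```

Everything agrees: the plate's top is at z ≈ 0.024 (underside 0.018), both holes are within about 1.2 mm of their pins, and only the template's pixels changed.

```bash
python3 -c "
from bench import r
print(r.close_job())"
```

```text
the job is handed in; nothing more can be done
None
```

The template is seated on both locating pins and lying flat on the jig. I handed the job in at about 15 s; no verdict was reported.

**What I did:** I located the pins from the scribed lines and the holes from the camera views. I then pushed the far edge with both open fingertips (−x, part of the yaw), and the left edge until the plate dropped. It was never lifted or tipped.

**Last checks:**

| Check | Result |
|---|---|
| Holes | about 0.7 mm (left) and 1.2 mm (right) from their pins, pin tips visible in both |
| Plate top | 0.0238 and 0.0241 m at the holes; seated is 0.024 |
| Corners | 0.024 to 0.026 m, flat within what the cameras can resolve |
| Everything else | comparing the top view before and after, only the template changed |
| Gripper | clear of the jig, more than 0.2 m from it |

**What disagreed:**
- **Fingertip height:** with the gripper open, the fingertips sit about 22 mm above the stated tool point. My first approach therefore passed above the plate without touching it. I saw this in the side view and lowered further.
- **Right-hand corners:** the rays from the two views missed each other by about 3 mm there, more than elsewhere. That fits the 2 mm calibration and my reading of the pixels.
- **Right hole in the side view alone:** it read about 2 mm off in x, against 1 mm from both views together.

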